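# Slide the split blank out of the bench board into the scrap bin

### The job

A split wooden blank is stuck in the three-sided pocket of the bench board that overhangs the bench edge. Lay your fingertips on top of it, slide it flat out of the pocket along the board, then on over the board's free end so that it drops into the scrap bin below. It is cracked and must not break up: never press or push it with more than about 20 N (2 kg), and leave the other things on the bench where they are.

Things in the scene. Friction and masses are not known exactly. Their poses are not given: they have to be found in the camera images.
- blank: split blank: light-wood slab 92 mm (its x) by 110 mm (its y), cupped and rough-sawn, 27 to 31 mm thick; too wide to grasp. 0.18 to 0.37 kg, stiff. Origin in its middle, 14 mm above its underside. At first its x points out of the pocket, 1.5 mm to spare behind, 3 mm each side. Fingertips grip it better than the waxed board does: pressed with 5 to 15 N it slides along with them; pressed too lightly they slip.
- board: fixed brown plank 240 mm (x) by 152 mm (y), its +x end free beyond the bench edge. Origin under its middle, at bench height; its deck is 24 mm higher there. Pocket at the -x end: back wall 20 mm thick, inner face at x = -99 mm, 36 mm above the deck (higher than the blank); side walls 18 mm thick, inner faces at y = +58 and -58 mm, 22 mm above the deck, from x = -100 to 0 mm. From there to x = +120 mm the deck is bare.
- board_end (a point): middle of the top edge of the board's free end, on the deck: x = +120 mm from the board's origin. The deck droops 0.03 rad towards it: 27.6 mm above the bench at the back, 20.4 mm here. Its x axis points outwards over the bin.
- bin: fixed scrap bin: open grey sheet-metal box 320 mm (x) by 360 mm (y) by 115 mm deep, walls 6 mm, on a wooden trolley below the bench edge, under the board's free end. Origin at the middle of its inner floor; its rim is 109 mm above that, some 50 mm below the bench surface.
- sound_blank: square light-wood block, 70 x 70 x 45 mm, a sound blank to be left alone; origin at the centre of its underside
- sanding_block: cork sanding block, 100 x 60 x 32 mm, to be left alone; origin at the centre of its underside
- glue: white plastic glue bottle, 60 mm across, 160 mm tall, to be left alone; origin at the centre of its underside
- wax_tin: round metal wax tin, 84 mm across, 50 mm high, to be left alone; origin at the centre of its underside
- mallet: black rubber mallet lying down, head 60 mm across and 100 mm long, wooden handle 220 mm, to be left alone; origin under the head's middle, handle along its -x
- gouge: turning gouge lying down, dark wooden handle, 410 mm long and 30 mm thick, to be left alone; origin under its middle, blade to its +x
- caliper: steel caliper lying flat, 160 mm long, to be left alone; origin at the middle of its beam
Things that resemble listed ones, but are neither listed nor needed, are in the scene too. What is shaped like the blank but pink is not meant.

How it is judged:
By the outcome, as a careful person would: the job done as asked, in the order asked, and still so for the second after the job is handed in, with the robot touching nothing.
It also fails if it takes over 61 s, if anything falls off the work surface, if the arm or the gripper's body presses on something with over 40 N, if the wrist force passes 120 N, or if a joint passes its speed limit or range.

### The arm

A 6-joint arm with a two-finger parallel gripper is mounted at the origin on the work surface. World frame = base frame: x ahead of the robot, y to its left, z up, the work surface at z = 0. Lengths are in m, angles in degrees, forces in N, time in s.
With the tool pointing down it reaches from about 0.4 to 0.825 m from the base axis. Payload 7 kg.
Tool frame: the origin (TCP) lies midway between the tips of the shut fingers; the grasp point (between the pads) lies 19 mm behind it; z points along the fingers, y is the direction in which the jaws open and shut (so a half turn about z gives the same grasp; the last joint's range is limited). The gripper opens to 88 mm and grips with 3 to 60 N. Pads are 19 mm wide; open, the fingers measure 130 mm over their backs; the gripper's body (78 mm by 193 mm) begins 47 mm behind the grasp point.
Start: joints at [-51.274, 20.546, 0.682, 0, -70.136, -16.507], TCP at [0.255, -0.625, 0.227] pointing down, gripper open.
Joint ranges: [-176.03, 176.03], [-82.01, 121.73], [-58.28, 71.71], [-173.87, 95.51], [-174.79, -0.11], [-173.66, 173.66]. Speed limits (degrees/s): [136.94, 136.94, 172.46, 180, 180, 180].

### API

Orientations are given as [roll, pitch, yaw] about the fixed x, y, z axes, in that order (R = Rz(yaw) Ry(pitch) Rx(roll)).
In Python, from plant import sensors, viewer, r gives the robot as it stands. The module is installed in compiled form; this text tells all that it offers.
- The arm moves only by the shell command python3 -m handwheel 'ROWS' [OPENING] [FORCE]. ROWS is JSON, one flat list of numbers, 6 for each row, row after row: the shift along the world's x, y, z in cm, then the turn, a rotation vector about the world's x, y, z in rad. In form: [tx, ty, tz, wx, wy, wz, tx, ty, tz, wx, wy, wz, ...]. A call has 1 to 8 rows; each row is the pose to reach, as a shift and turn from the pose measured when the call began; what a row does not reach only later rows make up. A row lasts 1/10 s, in which the tool goes at most 50 mm and 8.59 degrees, less where a joint would pass 70% of its speed; a pose out of reach is approached as far as the arm can. A call with a gripper value outside its range is refused whole. OPENING is the closure in counts, from 0 (fully open) to 255 (shut), set as the call begins (- or left out, the last holds). The fingers move at their own pace and stop on an object; FORCE is the grip in N (left out, the last holds). Time passes only in rows, so rows that repeat a pose let the fingers close. It gives the time, the measured TCP pose, the force and the opening at its end, in the units of the state.
- sensors.get_state(): the state, without advancing time (a new reading comes with each control period).
- viewer.capture(name): name is "scene" or "top"; returns a dict with "img" (400x640x3 uint8, red, green, blue), "camera_matrix" (3x3 intrinsics, pixels), "k1" (the pictures are not rectified: a ray, as slopes to the right and down, at radius r is drawn at 1 + k1 r^2 times it, then the intrinsics apply), "camera_from_world" (4x4, takes a point from world to camera coordinates). Camera axes: x right, y down, z forward; pixel columns grow to the right and rows downward; lengths in m; the calibration is good to about 2 mm. A picture is of the moment at which its call begins. There is no depth.
- r.close_job(): hands the job in, once; it reports no verdict.
The state is a dict: "time_s": time; "joints": joint angles; "qd": joint speeds; "joint_torque": joint torques, N m; "tcp_pos": TCP position; "eef_rot": TCP orientation; "contact_force": force on the tool from outside, world axes, zero at the start; "moment": the same for the moment, N m; "gripper_width": finger opening in m.
Only numpy, scipy, OpenCV 4.12 (cv2) and the standard library are available. Lean on these libraries where they do the work, as an engineer would, in place of code of your own. Each camera call takes 0.05 s, during which the arm holds its last target.

## Working session

There is one attempt and no reset: what is moved stays moved. The work goes in short steps, Python scripts to look and compute and a shell command to move; the robot and the scene stay as the last step left them, time stands still between calls to the robot, and variables do not carry over. Pictures are saved under pics/ and viewed, and the job is handed in when it is done.

```bash
mkdir -p pics
cat > h.py <<'E'
import numpy as np, cv2
from plant import sensors, viewer, r
def grab(n,f):
    c=viewer.capture(n); cv2.imwrite('pics/'+f,c['img'][:,:,::-1]); 
    np.savez('pics/'+f+'.npz',**{k:np.array(v) for k,v in c.items()}); return c
def load(f): return dict(np.load('pics/'+f+'.npz'))
def ray(c,u,v):
    K=c['camera_matrix'];k=float(c['k1']); d=np.array([(u-K[0,2])/K[0,0],(v-K[1,2])/K[1,1]]); s=d.copy()
    for _ in range(30): s=d/(1+k*(s@s))
    T=c['camera_from_world'];R=T[:3,:3]; return -R.T@T[:3,3], R.T@np.array([s[0],s[1],1])
def at(c,u,v,z):
    o,d=ray(c,u,v); return o+d*(z-o[2])/d[2]
def proj(c,p):
    T=c['camera_from_world'];q=T[:3,:3]@np.array(p)+T[:3,3]; s=q[:2]/q[2]; s=s*(1+float(c['k1'])*(s@s)); K=c['camera_matrix']
    return np.array([K[0,0]*s[0]+K[0,2],K[1,1]*s[1]+K[1,2]])
E
python3 - <<'E'
from h import *
for n in('scene','top'):
    c=grab(n,n+'0.png'); print(n,c['k1'],ray(c,320,200))
print(sensors.get_state())
E
```

```text
scene -0.10715145942571266 (array([1.53387847, 0.57873949, 1.08264319]), array([-0.62164213, -0.35906482, -0.69624721]))
top 0.0008861097652817305 (array([0.23783595, 0.00578889, 1.69451069]), array([ 0.16689013,  0.0116119 , -0.98597511]))
{'time_s': 0.1, 'joints': array([-5.12750093e+01,  2.05893519e+01,  6.39916932e-01, -1.55540349e-02,
       -7.01360662e+01, -1.65066869e+01]), 'qd': array([ 0.07826461, -0.02632161,  0.15539898,  0.09306872,  0.03038653,
        0.0367566 ]), 'joint_torque': array([-1.59800984e-03, -5.84162879e+01,  2.93750507e+01,  7.01554075e+00,
        1.01540732e-02, -5.22819369e-05]), 'tcp_pos': array([ 0.25504478, -0.62450323,  0.22570722]), 'eef_rot': array([ 1.79913868e+02, -1.02752605e-02, -1.57786985e+02]), 'contact_force': array([ 0.37521774,  0.30917839, -1.14340487]), 'moment': array([ 0.01994266,  0.01047462, -0.07875981]), 'gripper_width': 0.08766098751625225}
```

View pics/scene0.png

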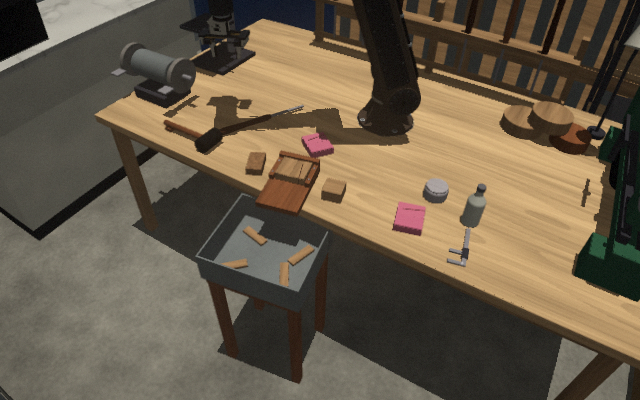

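View pics/top0.png

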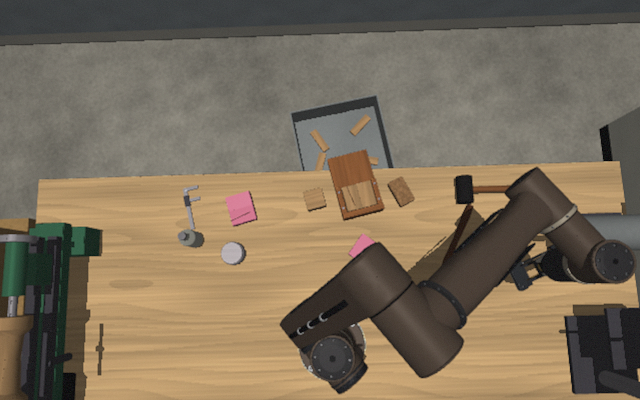

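The top view shows the board at about (355,185), with the light blank in the pocket at about (360,197). The bin is beyond the bench edge at about (343,135). I'll zoom in on both views.

Run:
```python
import cv2
t=cv2.imread('pics/top0.png')[140:235,300:425]; cv2.imwrite('pics/topz.png',cv2.resize(t,None,fx=6,fy=6,interpolation=cv2.INTER_CUBIC))
t=cv2.imread('pics/scene0.png')[125:225,240:360]; cv2.imwrite('pics/scz.png',cv2.resize(t,None,fx=6,fy=6,interpolation=cv2.INTER_CUBIC))
```

```text
(no output)
```

View pics/topz.png

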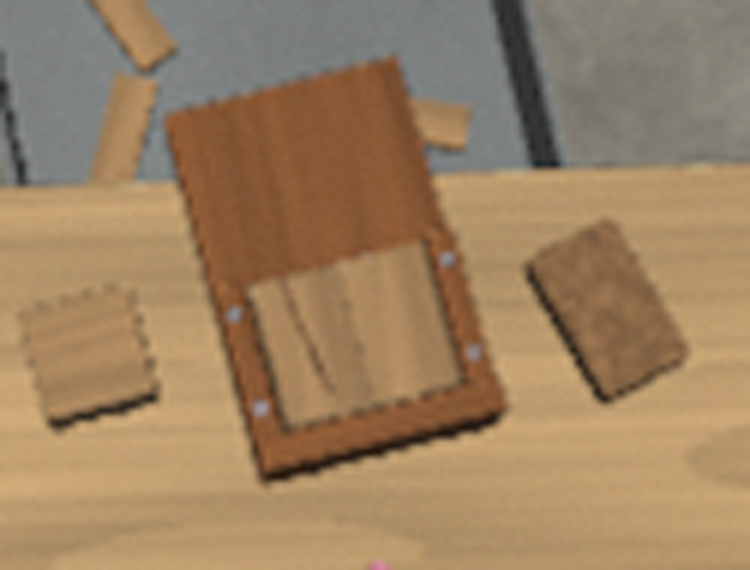

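View pics/scz.png

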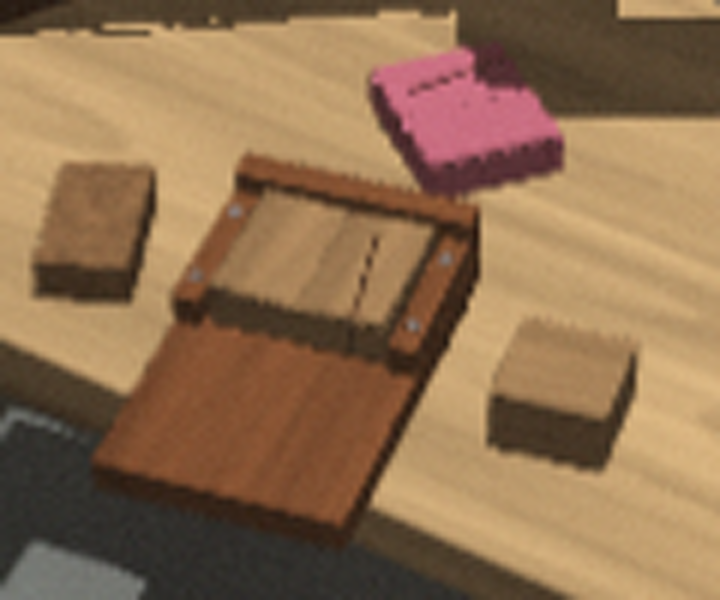

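Run:
```python
from h import *
t=load('top0.png'); s=load('scene0.png')
T=lambda u,v,z: at(t,300+(u+.5)/6-.5,140+(v+.5)/6-.5,z)
S=lambda u,v,z: at(s,240+(u+.5)/6-.5,125+(v+.5)/6-.5,z)
def p(n,x): print(n,np.round(x,4))
a,b=T(165,115,.0204),T(397,58,.0204); p('topend',[a,b]); p('w',np.linalg.norm(a-b))
c,d=S(95,460,.0204),S(345,525,.0204); p('scend',[c,d]); p('w',np.linalg.norm(c-d))
e,f=T(262,468,.0636),T(503,402,.0636); p('topback',[e,f,e-f]); 
g,h=S(245,157,.0636),S(478,207,.0636); p('scback outer',[g,h])
for A,B,C,D in((a,b,e,f),(d,c,h,g)):
    m=(A+B)/2;n=(C+D)/2; x=m-n; print('end mid',m,'back mid',n,'len',np.linalg.norm(x[:2]),'yaw',np.degrees(np.arctan2(x[1],x[0])),'yaw from end edge',np.degrees(np.arctan2((A-B)[1],(A-B)[0]))-90,np.degrees(np.arctan2((C-D)[1],(C-D)[0]))-90)
# blank top corners
zt=.0265+.029
q=[T(247,287,zt-.001),T(425,238,zt-.001),T(462,385,zt),T(290,430,zt)]; p('blank top',q); p('c',np.mean(q,0))
q=[S(212,285,zt-.001),S(392,330,zt-.001),S(437,225,zt),S(262,190,zt)]; p('blank sc',q); p('c',np.mean(q,0))
```

```text
topend [[ 0.6772 -0.0055  0.0204]
 [ 0.7091 -0.1518  0.0204]]
w 0.1497
scend [[ 0.7068 -0.1494  0.0204]
 [ 0.6745 -0.0032  0.0204]]
w 0.1498
topback [[ 0.4475 -0.0564  0.0636]
 [ 0.4829 -0.2016  0.0636]
 [-0.0354  0.1452  0.    ]]
scback outer [[ 0.4804 -0.2025  0.0636]
 [ 0.4455 -0.0578  0.0636]]
end mid [ 0.69317289 -0.07865755  0.0204    ] back mid [ 0.46518801 -0.1289838   0.0636    ] len 0.2334734188563757 yaw 12.448061461843357 yaw from end edge 12.293039436820251 13.679608922352074
end mid [ 0.69065643 -0.07629774  0.0204    ] back mid [ 0.46293764 -0.13015265  0.0636    ] len 0.2340004249598098 yaw 13.305831794100763 yaw from end edge 12.489351552411279 13.553611364946192
blank top [[ 0.5595 -0.0516  0.0545]
 [ 0.5863 -0.1606  0.0545]
 [ 0.4952 -0.1786  0.0555]
 [ 0.471  -0.0743  0.0555]]
c [ 0.528  -0.1163  0.055 ]
blank sc [[ 0.5804 -0.1567  0.0545]
 [ 0.5576 -0.0471  0.0545]
 [ 0.4646 -0.0746  0.0555]
 [ 0.4931 -0.1815  0.0555]]
c [ 0.5239 -0.115   0.055 ]
```

```bash
python3 -m handwheel '[6,12,0,0,0,-0.04, 12,24,0,0,0,-0.08, 18,36,-1,0,0.01,-0.12, 25.3,50.5,-2,-0.007,0.029,-0.16, 25.3,50.5,-2,-0.007,0.029,-0.16, 25.3,50.5,-2,-0.007,0.029,-0.16, 25.3,50.5,-2,-0.007,0.029,-0.16, 25.3,50.5,-2,-0.007,0.029,-0.16]' 139 30
```

```text
time_s: 0.9
tcp_pos: [0.4343, -0.2653, 0.213]
eef_rot: [179.8, -1.7, -167.0]
contact_force: [0.7, -0.2, -0.0]
gripper_width: 0.0402
```

```bash
python3 -m handwheel '[2,4,-1,0,0,0, 4,8,-3,0,0,0, 6,12,-6,0,0,0, 7.4,14.6,-9,0,0,0, 7.4,14.6,-10.3,0,0,0, 7.4,14.6,-10.3,0,0,0, 7.4,14.6,-10.3,0,0,0]'
python3 - <<'E'
from h import *
print(sensors.get_state())
for n in('scene','top'):
    c=grab(n,n+'1.png'); print(proj(c,sensors.get_state()['tcp_pos']))
t=cv2.imread('pics/scene1.png')[100:225,230:380]; cv2.imwrite('pics/scz1.png',cv2.resize(t,None,fx=5,fy=5,interpolation=cv2.INTER_CUBIC))
E
```

```text
time_s: 1.6
tcp_pos: [0.5082, -0.1195, 0.1102]
eef_rot: [179.8, -1.8, -166.9]
contact_force: [0.5, -0.2, 0.4]
gripper_width: 0.0398
{'time_s': 1.6, 'joints': array([ 8.27648930e+00,  1.34924442e+01, -2.61186665e+01, -6.91193815e-02,
       -5.21562239e+01, -8.51751956e+01]), 'qd': array([-0.80941271, -1.29881603,  0.82683429,  0.16473847, -0.01804127,
        0.00852655]), 'joint_torque': array([ 5.55044878e-01, -4.15206277e+01,  2.30891347e+01,  5.48581302e+00,
       -1.27670355e-01, -9.62595484e-03]), 'tcp_pos': array([ 0.50820878, -0.11952788,  0.11017798]), 'eef_rot': array([ 179.79821735,   -1.75660903, -166.9388602 ]), 'contact_force': array([ 0.48307453, -0.18573015,  0.39333924]), 'moment': array([-0.06797011, -0.12567391,  0.01359443]), 'gripper_width': 0.039842791012108435}
[294.82913522 152.10410555]
[361.2599802 197.91427  ]
```

View pics/scz1.png

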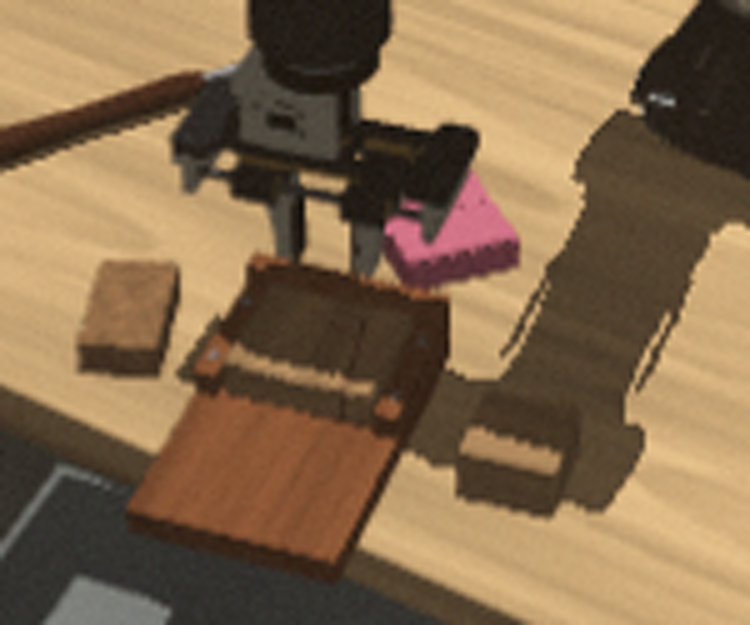

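The fingertips at crop (290,250) and (365,270) are spread across the blank in the pocket. They sit a little behind its middle and are in line with it. Next I descend in small steps.

```bash
python3 -m handwheel '[0,0,-1.5,0,0,0, 0,0,-3,0,0,0, 0,0,-4.3,0,0,0, 0,0,-4.6,0,0,0, 0,0,-4.6,0,0,0, 0,0,-4.6,0,0,0]'; python3 -m handwheel '[0,0,-0.1,0,0,0, 0,0,-0.2,0,0,0, 0,0,-0.3,0,0,0, 0,0,-0.3,0,0,0]';python3 -m handwheel '[0,0,-0.1,0,0,0, 0,0,-0.2,0,0,0,0,0,-0.2,0,0,0]'
```

```text
time_s: 2.3
tcp_pos: [0.5094, -0.1202, 0.0662]
eef_rot: [179.8, -1.5, -167.0]
contact_force: [0.5, 0.6, 0.2]
gripper_width: 0.0397
time_s: 2.7
tcp_pos: [0.5093, -0.1202, 0.0631]
eef_rot: [179.8, -1.5, -167.0]
contact_force: [0.3, 0.6, -0.1]
gripper_width: 0.0399
time_s: 3.0
tcp_pos: [0.5092, -0.1201, 0.0609]
eef_rot: [179.8, -1.6, -167.0]
contact_force: [0.4, 0.1, -0.3]
gripper_width: 0.0402
```

```bash
python3 -m handwheel '[0,0,-0.1,0,0,0, 0,0,-0.2,0,0,0,0,0,-0.2,0,0,0]'; python3 -m handwheel '[0,0,-0.05,0,0,0, 0,0,-0.1,0,0,0]'
```

```text
time_s: 3.3
tcp_pos: [0.5091, -0.1201, 0.0587]
eef_rot: [179.8, -1.6, -167.0]
contact_force: [0.3, 0.4, 0.2]
gripper_width: 0.0397
time_s: 3.5
tcp_pos: [0.5091, -0.1201, 0.0577]
eef_rot: [179.8, -1.6, -167.0]
contact_force: [-0.5, -0.7, -0.2]
gripper_width: 0.0398
```

```bash
python3 -m handwheel '[0,0,-0.05,0,0,0, 0,0,-0.1,0,0,0]'
```

```text
time_s: 3.7
tcp_pos: [0.5091, -0.1201, 0.0567]
eef_rot: [179.8, -1.6, -167.0]
contact_force: [0.3, 1.4, 0.4]
gripper_width: 0.0401
```

```bash
python3 -m handwheel '[0,0,-0.05,0,0,0, 0,0,-0.05,0,0,0]'
```

```text
time_s: 3.9
tcp_pos: [0.509, -0.1201, 0.0561]
eef_rot: [179.8, -1.6, -167.0]
contact_force: [0.3, -0.0, 0.8]
gripper_width: 0.0404
```

```bash
python3 -m handwheel '[0,0,-0.05,0,0,0, 0,0,-0.05,0,0,0]'
```

```text
time_s: 4.1
tcp_pos: [0.5091, -0.1202, 0.0556]
eef_rot: [179.8, -1.6, -167.0]
contact_force: [-0.3, 0.8, 0.9]
gripper_width: 0.0396
```

```bash
python3 -m handwheel '[0,0,-0.05,0,0,0, 0,0,-0.05,0,0,0]'
```

```text
time_s: 4.3
tcp_pos: [0.5091, -0.1201, 0.0555]
eef_rot: [179.8, -1.6, -167.0]
contact_force: [-0.9, 0.8, 4.2]
gripper_width: 0.0396
```

```bash
python3 -m handwheel '[0,0,-0.05,0,0,0, 0,0,-0.05,0,0,0]'
```

```text
time_s: 4.5
tcp_pos: [0.5091, -0.1202, 0.0554]
eef_rot: [179.8, -1.6, -167.0]
contact_force: [-2.9, 0.1, 5.4]
gripper_width: 0.0397
```

```bash
python3 -m handwheel '[0,0,-0.08,0,0,0, 0,0,-0.08,0,0,0]'
```

```text
time_s: 4.7
tcp_pos: [0.5091, -0.1202, 0.0554]
eef_rot: [179.8, -1.6, -167.0]
contact_force: [-2.4, 1.5, 8.3]
gripper_width: 0.0398
```

```bash
python3 -m handwheel '[0,0,-0.1,0,0,0, 0.1,0.02,-0.1,0,0,0, 0.2,0.05,-0.11,0,0,0, 0.3,0.07,-0.11,0,0,0]'
```

```text
time_s: 5.1
tcp_pos: [0.5112, -0.12, 0.0553]
eef_rot: [179.9, -1.6, -167.0]
contact_force: [-6.0, -1.5, 14.0]
gripper_width: 0.0399
```

```bash
python3 -m handwheel '[0.1,0.02,-0.09,0,0,0, 0.25,0.06,-0.1,0,0,0, 0.4,0.09,-0.1,0,0,0, 0.55,0.13,-0.11,0,0,0]'
python3 - <<'E'
from h import *
for n in('scene','top'):
    c=grab(n,n+'2.png')
a=cv2.imread('pics/scene1.png')[135:200,260:325];b=cv2.imread('pics/scene2.png')[135:200,260:325]
cv2.imwrite('pics/cmp2.png',cv2.resize(np.hstack([a,b]),None,fx=6,fy=6,interpolation=cv2.INTER_CUBIC))
E
```

```text
time_s: 5.5
tcp_pos: [0.5157, -0.1193, 0.0551]
eef_rot: [179.9, -1.8, -166.9]
contact_force: [-6.3, -1.3, 14.5]
gripper_width: 0.04
```

View pics/cmp2.png

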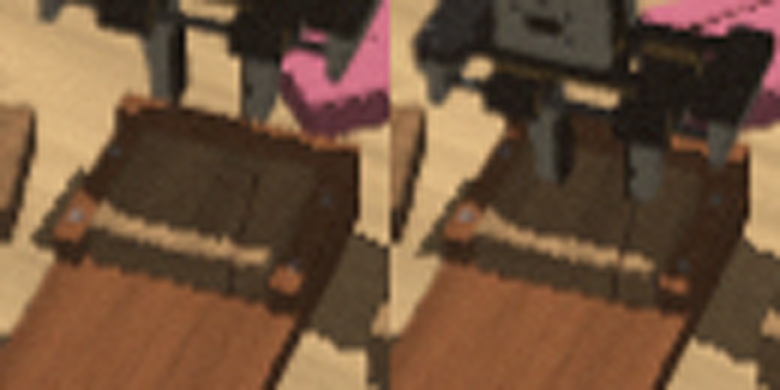

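Run:
```python
from h import *
def z(f): 
    a=cv2.imread(f)[155:188,265:315].astype(float); a=np.clip(255*(a/255)**0.6,0,255).astype(np.uint8); return cv2.resize(a,None,fx=12,fy=8.8,interpolation=cv2.INTER_CUBIC)
cv2.imwrite('pics/cmp2b.png',np.vstack([z('pics/scene1.png'),z('pics/scene2.png')]))
c=load('scene0.png')
u=np.array([.974,.225,0]); p=np.array([.5280,-.115,.0555])
print(proj(c,p+.046*u),proj(c,p+.0527*u))
```

```text
[288.49873675 175.91202029] [287.79927483 177.11890893]
```

View pics/cmp2b.png

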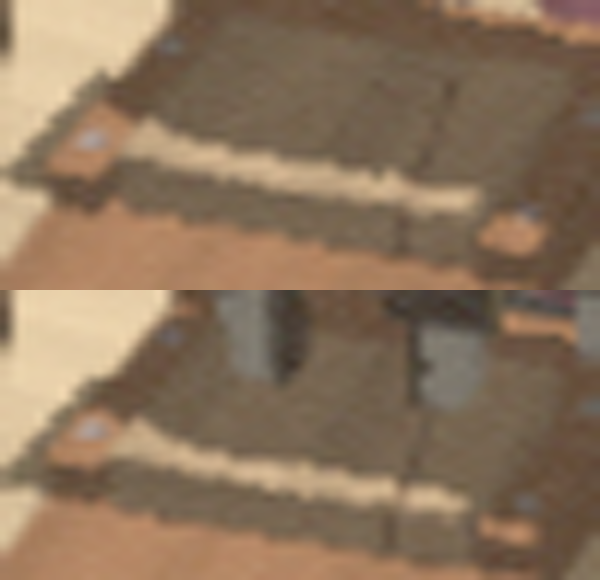

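The blank's front edge and crack moved about 1 px, which is the shift I'd expect for 6.7 mm, so it appears to follow the fingers. I'll keep going.

```bash
python3 -m handwheel '[0.15,0.05,-0.08,0,0,0, 0.35,0.11,-0.085,0,0,0, 0.55,0.16,-0.09,0,0,0, 0.75,0.21,-0.1,0,0,0, 0.95,0.25,-0.105,0,0,0, 1.15,0.3,-0.11,0,0,0, 1.35,0.35,-0.115,0,0,0, 1.55,0.4,-0.12,0,0,0]'
python3 - <<'E'
from h import *
for n in('scene','top'):
    c=grab(n,n+'3.png')
def z(f): 
    a=cv2.imread(f)[155:188,265:315].astype(float); a=np.clip(255*(a/255)**0.6,0,255).astype(np.uint8); return cv2.resize(a,None,fx=12,fy=8.8,interpolation=cv2.INTER_CUBIC)
cv2.imwrite('pics/cmp3b.png',np.vstack([z('pics/scene1.png'),z('pics/scene3.png')]))
E
```

```text
time_s: 6.4
tcp_pos: [0.5306, -0.1159, 0.0547]
eef_rot: [179.9, -1.8, -166.9]
contact_force: [-4.7, -1.2, 11.7]
gripper_width: 0.0399
```

View pics/cmp3b.png

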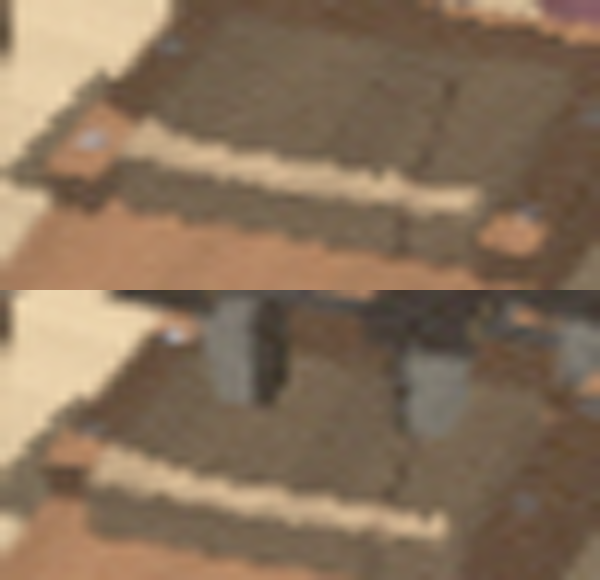

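The front edge is now about 4 px further out for 22 mm of finger travel, so the blank is sliding with the fingers. I'll carry on in bigger steps.

```bash
python3 -m handwheel '[0.2,0.06,-0.08,0,0,0, 0.5,0.14,-0.09,0,0,0, 0.8,0.21,-0.1,0,0,0, 1.1,0.28,-0.11,0,0,0, 1.4,0.35,-0.12,0,0,0, 1.7,0.42,-0.13,0,0,0, 2.0,0.49,-0.14,0,0,0, 2.3,0.56,-0.15,0,0,0]'
```

```text
time_s: 7.3
tcp_pos: [0.5532, -0.1107, 0.054]
eef_rot: [180.0, -1.9, -166.9]
contact_force: [-5.3, -1.2, 10.4]
gripper_width: 0.0398
```

```bash
python3 -m handwheel '[0.2,0.06,-0.08,0,0,0, 0.5,0.13,-0.09,0,0,0, 0.8,0.2,-0.1,0,0,0, 1.1,0.27,-0.11,0,0,0, 1.4,0.34,-0.12,0,0,0, 1.7,0.41,-0.13,0,0,0, 2.0,0.48,-0.14,0,0,0, 2.3,0.55,-0.15,0,0,0]'
```

```text
time_s: 8.1
tcp_pos: [0.5755, -0.1058, 0.0533]
eef_rot: [180.0, -2.0, -166.9]
contact_force: [-5.1, -1.1, 10.1]
gripper_width: 0.0395
```

```bash
python3 -m handwheel '[0.2,0.06,-0.08,0,0,0, 0.5,0.13,-0.09,0,0,0, 0.8,0.2,-0.1,0,0,0, 1.1,0.27,-0.11,0,0,0, 1.4,0.34,-0.12,0,0,0, 1.7,0.41,-0.13,0,0,0, 2.0,0.48,-0.14,0,0,0, 2.3,0.55,-0.15,0,0,0]'
python3 - <<'E'
from h import *
for n in('scene','top'):
    c=grab(n,n+'4.png')
a=cv2.imread('pics/scene4.png')[135:225,240:340].astype(float); a=np.clip(255*(a/255)**0.6,0,255).astype(np.uint8)
cv2.imwrite('pics/z4.png',cv2.resize(a,None,fx=6,fy=6,interpolation=cv2.INTER_CUBIC))
E
```

```text
time_s: 8.9
tcp_pos: [0.5979, -0.1008, 0.0527]
eef_rot: [-180.0, -2.0, -166.9]
contact_force: [-4.6, -0.8, 9.8]
gripper_width: 0.0398
```

View pics/z4.png

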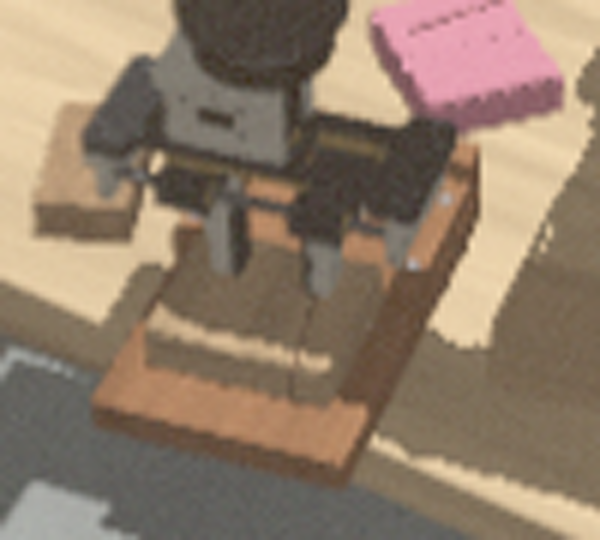

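The blank is clear of the side walls, with its front edge running from crop (147,365) to (335,405). It is flat and straight on the deck. I'll work out the distances left to travel.

Run:
```python
from h import *
s=load('scene4.png'); u=np.array([.974,.225]);v=np.array([-.225,.974]);O=np.array([.578,-.1035])
def B(p): d=p[:2]-O; return np.round([d@u*1e3,d@v*1e3],1)
for uv,z in(((147,365),.0215),((335,405),.0215),((95,403),.0204),((345,468),.0204),((147,315),.052),((335,368),.052)): 
    p=at(s,240+(uv[0]+.5)/6-.5,135+(uv[1]+.5)/6-.5,z); print(uv,np.round(p,4),B(p))
print(B(sensors.get_state()['tcp_pos']))
```

```text
(147, 365) [ 0.6691 -0.1409  0.0215] [ 80.4 -56.9]
(335, 405) [ 0.6392 -0.033   0.0215] [75.4 54.9]
(95, 403) [ 0.7088 -0.148   0.0204] [117.4 -72.7]
(345, 468) [ 0.6764 -0.0019  0.0204] [118.7  76.8]
(147, 315) [ 0.6611 -0.1444  0.052 ] [ 71.7 -58.5]
(335, 368) [ 0.6406 -0.0314  0.052 ] [77.2 56.1]
[20.5 -1.9]
```

```bash
python3 -m handwheel '[0.2,0.06,-0.1,0,0,0, 0.5,0.13,-0.11,0,0,0, 0.8,0.2,-0.12,0,0,0, 1.1,0.27,-0.13,0,0,0, 1.4,0.34,-0.14,0,0,0, 1.7,0.41,-0.15,0,0,0, 2.0,0.48,-0.16,0,0,0, 2.3,0.55,-0.17,0,0,0]'
```

```text
time_s: 9.8
tcp_pos: [0.6208, -0.0958, 0.052]
eef_rot: [-179.9, -2.1, -166.9]
contact_force: [-5.3, -0.5, 10.2]
gripper_width: 0.0399
```

```bash
python3 -m handwheel '[0.2,0.06,-0.1,0,0,0, 0.5,0.13,-0.11,0,0,0, 0.8,0.2,-0.12,0,0,0, 1.1,0.27,-0.13,0,0,0, 1.4,0.34,-0.14,0,0,0, 1.7,0.41,-0.15,0,0,0, 2.0,0.48,-0.16,0,0,0, 2.3,0.55,-0.17,0,0,0]'
python3 - <<'E'
from h import *
for n in('scene','top'):
    c=grab(n,n+'5.png')
a=cv2.imread('pics/scene5.png')[145:235,230:330].astype(float); a=np.clip(255*(a/255)**0.6,0,255).astype(np.uint8)
cv2.imwrite('pics/z5.png',cv2.resize(a,None,fx=6,fy=6,interpolation=cv2.INTER_CUBIC))
E
```

```text
time_s: 10.6
tcp_pos: [0.6432, -0.0908, 0.0513]
eef_rot: [-179.9, -2.1, -166.9]
contact_force: [-5.6, -0.6, 10.9]
gripper_width: 0.0399
```

View pics/z5.png

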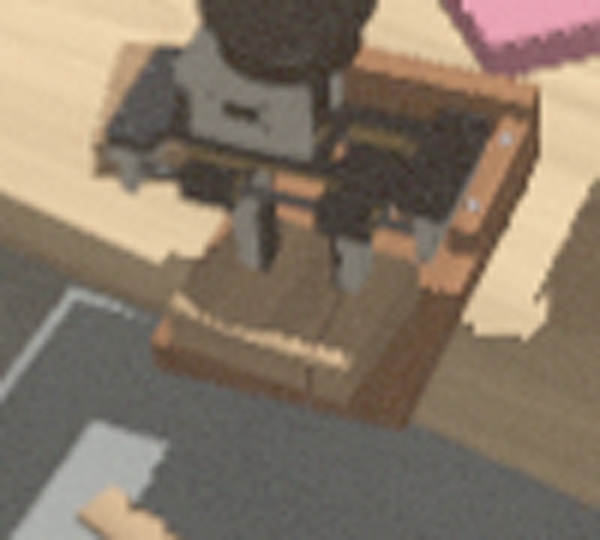

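Run:
```python
from h import *
s=load('scene5.png'); u=np.array([.974,.225]);v=np.array([-.225,.974]);O=np.array([.578,-.1035])
def B(p): d=p[:2]-O; return np.round([d@u*1e3,d@v*1e3],1)
for uv,z in(((172,340),.0205),((355,400),.0205),((155,360),.0204),((410,425),.0204),((172,298),.049),((355,360),.049)): 
    p=at(s,230+(uv[0]+.5)/6-.5,145+(uv[1]+.5)/6-.5,z); print(uv,np.round(p,4),B(p))
print(B(sensors.get_state()['tcp_pos']))
```

```text
(172, 340) [ 0.7018 -0.1413  0.0205] [112.1 -64.7]
(355, 400) [ 0.686  -0.0284  0.0205] [122.1  48.9]
(155, 360) [ 0.7196 -0.1398  0.0204] [129.8 -67.2]
(410, 425) [0.6857 0.0074 0.0204] [129.9  83.8]
(172, 298) [ 0.6974 -0.142   0.049 ] [107.6 -64.3]
(355, 360) [ 0.6836 -0.029   0.049 ] [119.6  48.8]
[66.9 -2.3]
```

Finger-to-blank distance has shrunk by about 8 mm, so the tips slipped forward, probably at the start of each call. They are now close to the blank's middle and it has turned slightly. I'll lift, set them down further back, and start each later slide with a pure press.

```bash
python3 -m handwheel '[0,0,1,0,0,0, 0,0,2.5,0,0,0, -1,-0.5,2.5,0,0,0, -2.0,-1.0,2.5,0,0,0, -2.0,-1.0,2.5,0,0,0]'
python3 - <<'E'
from h import *
for n in('scene','top'):
    c=grab(n,n+'6.png')
def z(f,y,x,k):
    a=cv2.imread(f)[y:y+90,x:x+100].astype(float); a=np.clip(255*(a/255)**0.6,0,255).astype(np.uint8); return cv2.resize(a,None,fx=k,fy=k,interpolation=cv2.INTER_CUBIC)
cv2.imwrite('pics/z6.png',z('pics/scene6.png',145,230,6))
E
```

```text
time_s: 11.2
tcp_pos: [0.6217, -0.1013, 0.0762]
eef_rot: [-179.9, -2.1, -166.9]
contact_force: [0.1, 0.4, 1.2]
gripper_width: 0.0398
```

View pics/z6.png

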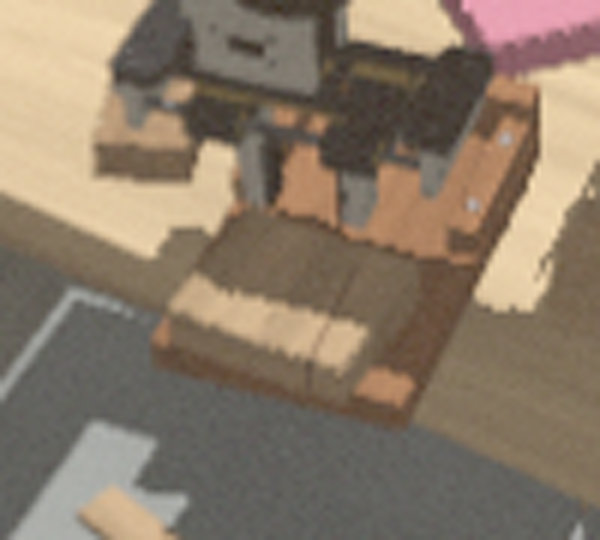

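Run:
```python
from h import *
s=load('scene6.png'); u=np.array([.974,.225]);v=np.array([-.225,.974]);O=np.array([.578,-.1035])
def B(p): d=p[:2]-O; return np.round([d@u*1e3,d@v*1e3],1)
q=[]
for uv,z in(((172,306),.0495),((352,370),.0495),((425,262),.052),((233,212),.052),((175,340),.0205),((350,400),.0205)): 
    p=at(s,230+(uv[0]+.5)/6-.5,145+(uv[1]+.5)/6-.5,z); print(uv,np.round(p,4),B(p)); q.append(B(p))
print(np.mean(q[:4],0),B(sensors.get_state()['tcp_pos']))
```

```text
(172, 306) [ 0.703  -0.1378  0.0495] [114.  -61.5]
(352, 370) [ 0.6912 -0.0258  0.0495] [127.8  50.2]
(425, 262) [ 0.6004 -0.0378  0.052 ] [36.6 59. ]
(233, 212) [ 0.6237 -0.1534  0.052 ] [ 33.3 -58.9]
(175, 340) [ 0.7009 -0.1399  0.0205] [111.5 -63.1]
(350, 400) [ 0.6874 -0.0307  0.0205] [123.   46.3]
[77.925 -2.8  ] [44.6 -7.7]
```

```bash
python3 -m handwheel '[0.7,0.35,0,0,0,0, 0.73,0.37,-1,0,0,0, 0.73,0.37,-2,0,0,0, 0.73,0.37,-2.2,0,0,0, 0.73,0.37,-2.25,0,0,0,0.73,0.37,-2.25,0,0,0]';  python3 -m handwheel '[0,0,-0.05,0,0,0, 0,0,-0.05,0,0,0]'
```

```text
time_s: 11.9
tcp_pos: [0.6303, -0.0973, 0.0534]
eef_rot: [-179.9, -2.1, -166.9]
contact_force: [-0.6, -0.2, 0.2]
gripper_width: 0.0404
time_s: 12.1
tcp_pos: [0.6304, -0.0973, 0.0531]
eef_rot: [-179.9, -2.1, -166.9]
contact_force: [-0.4, 0.1, 0.6]
gripper_width: 0.04
```

```bash
python3 -m handwheel '[0,0,-0.05,0,0,0, 0,0,-0.05,0,0,0]'
```

```text
time_s: 12.3
tcp_pos: [0.6304, -0.0974, 0.0527]
eef_rot: [-179.9, -2.1, -166.9]
contact_force: [-0.8, 0.5, 0.5]
gripper_width: 0.04
```

```bash
python3 -m handwheel '[0,0,-0.05,0,0,0, 0,0,-0.05,0,0,0]'
```

```text
time_s: 12.5
tcp_pos: [0.6304, -0.0973, 0.0522]
eef_rot: [-179.9, -2.1, -166.9]
contact_force: [-0.6, -0.2, 0.5]
gripper_width: 0.0401
```

```bash
python3 -m handwheel '[0,0,-0.06,0,0,0, 0,0,-0.06,0,0,0]'
```

```text
time_s: 12.7
tcp_pos: [0.6305, -0.0974, 0.052]
eef_rot: [-179.9, -2.1, -166.9]
contact_force: [-0.5, -0.5, 3.3]
gripper_width: 0.04
```

```bash
python3 -m handwheel '[0,0,-0.06,0,0,0, 0,0,-0.06,0,0,0]'
```

```text
time_s: 12.9
tcp_pos: [0.6305, -0.0974, 0.0519]
eef_rot: [-179.9, -2.1, -166.9]
contact_force: [-2.0, 0.6, 5.4]
gripper_width: 0.0399
```

```bash
python3 -m handwheel '[0,0,-0.12,0,0,0, 0,0,-0.12,0,0,0, 0.2,0.05,-0.12,0,0,0, 0.5,0.12,-0.13,0,0,0, 0.8,0.19,-0.14,0,0,0, 1.1,0.26,-0.15,0,0,0, 1.5,0.35,-0.16,0,0,0, 1.9,0.44,-0.17,0,0,0]'
```

```text
time_s: 13.7
tcp_pos: [0.6491, -0.0937, 0.0512]
eef_rot: [-179.8, -2.1, -166.9]
contact_force: [-3.9, -1.0, 9.9]
gripper_width: 0.0398
```

```bash
python3 -m handwheel '[0,0,-0.12,0,0,0, 0.2,0.05,-0.12,0,0,0, 0.5,0.12,-0.13,0,0,0, 0.8,0.19,-0.14,0,0,0, 1.1,0.26,-0.15,0,0,0, 1.5,0.35,-0.16,0,0,0, 1.8,0.42,-0.17,0,0,0]'
python3 - <<'E'
from h import *
for n in('scene','top'):
    c=grab(n,n+'7.png')
def z(f,y,x,k):
    a=cv2.imread(f)[y:y+90,x:x+100].astype(float); a=np.clip(255*(a/255)**0.6,0,255).astype(np.uint8); return cv2.resize(a,None,fx=k,fy=k,interpolation=cv2.INTER_CUBIC)
cv2.imwrite('pics/z7.png',z('pics/scene7.png',145,230,6))
E
```

```text
time_s: 14.4
tcp_pos: [0.6669, -0.0902, 0.0506]
eef_rot: [-179.8, -2.2, -166.9]
contact_force: [-4.6, -1.9, 9.7]
gripper_width: 0.0398
```

View pics/z7.png

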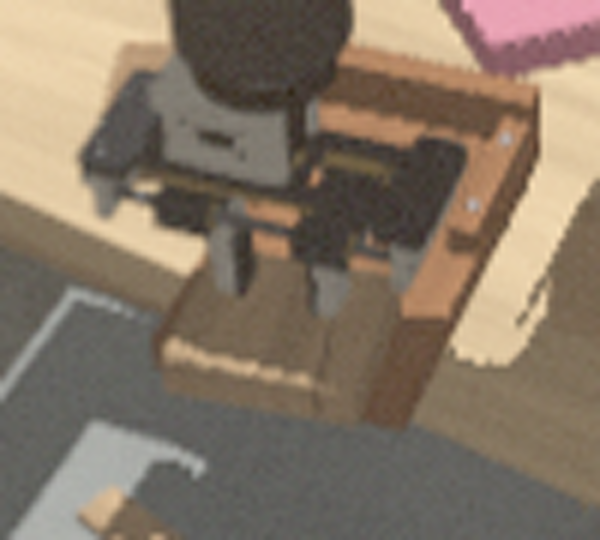

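The blank's front now hangs past the board end. Its top front edge runs from crop (165,355) to (345,410), and the fingers are still well inside the deck.

Run:
```python
from h import *
s=load('scene7.png'); u=np.array([.974,.225]);v=np.array([-.225,.974]);O=np.array([.578,-.1035])
def B(p): d=p[:2]-O; return np.round([d@u*1e3,d@v*1e3],1)
for uv,z in(((165,352),.048),((330,395),.048),((162,388),.019),((325,418),.019),((405,300),.050),((205,265),.051)): 
    p=at(s,230+(uv[0]+.5)/6-.5,145+(uv[1]+.5)/6-.5,z); print(uv,np.round(p,4),B(p))
print(B(sensors.get_state()['tcp_pos']))
```

```text
(165, 352) [ 0.7329 -0.1203  0.048 ] [147.1 -51.2]
(330, 395) [ 0.712 -0.026  0.048] [147.9  45.3]
(162, 388) [ 0.734  -0.1242  0.019 ] [147.3 -55.3]
(325, 418) [ 0.7049 -0.0354  0.019 ] [138.9  37.8]
(405, 300) [ 0.6305 -0.0315  0.05  ] [67.4 58.3]
(205, 265) [ 0.6675 -0.1411  0.051 ] [ 78.7 -56.8]
[90. -7.]
```

```bash
python3 -m handwheel '[0,0,-0.12,0,0,0, 0.2,0.05,-0.12,0,0,0, 0.5,0.12,-0.13,0,0,0, 0.8,0.19,-0.14,0,0,0, 1.1,0.26,-0.15,0,0,0, 1.5,0.35,-0.16,0,0,0, 1.9,0.44,-0.17,0,0,0]'
python3 - <<'E'
from h import *
for n in('scene','top'):
    c=grab(n,n+'8.png')
def z(f,y,x,k):
    a=cv2.imread(f)[y:y+90,x:x+100].astype(float); a=np.clip(255*(a/255)**0.6,0,255).astype(np.uint8); return cv2.resize(a,None,fx=k,fy=k,interpolation=cv2.INTER_CUBIC)
cv2.imwrite('pics/z8.png',z('pics/scene8.png',145,230,6))
E
```

```text
time_s: 15.2
tcp_pos: [0.6861, -0.0863, 0.0503]
eef_rot: [-179.7, -2.2, -166.8]
contact_force: [-5.4, -1.2, 10.9]
gripper_width: 0.0399
```

View pics/z8.png

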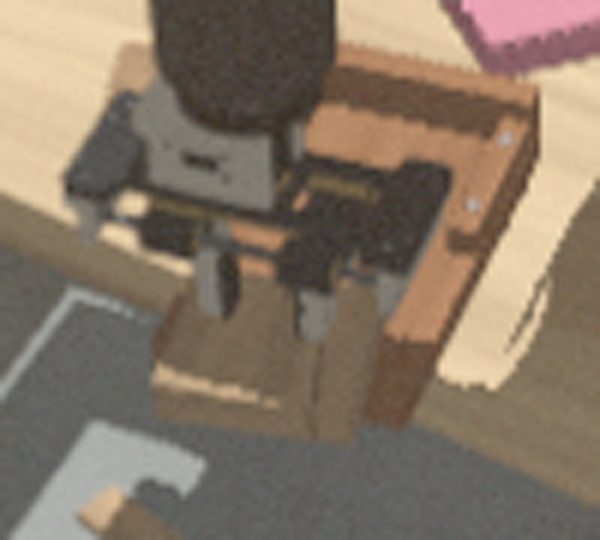

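Run:
```python
from h import *
s=load('scene8.png'); u=np.array([.974,.225]);v=np.array([-.225,.974]);O=np.array([.578,-.1035])
def B(p): d=p[:2]-O; return np.round([d@u*1e3,d@v*1e3],1)
for uv,z in(((153,370),.047),((320,410),.047),((155,412),.018),((350,442),.018),((385,315),.049),((185,282),.050)): 
    p=at(s,230+(uv[0]+.5)/6-.5,145+(uv[1]+.5)/6-.5,z); print(uv,np.round(p,4),B(p))
print(B(sensors.get_state()['tcp_pos']))
```

```text
(153, 370) [ 0.7467 -0.1181  0.047 ] [161.  -52.1]
(320, 410) [ 0.7233 -0.0248  0.047 ] [159.2  44. ]
(155, 412) [ 0.7501 -0.117   0.018 ] [164.6 -51.9]
(350, 442) [ 0.7118 -0.0143  0.018 ] [150.4  56.8]
(385, 315) [ 0.6456 -0.0348  0.049 ] [81.3 51.7]
(185, 282) [ 0.6839 -0.143   0.05  ] [ 94.3 -62.3]
[109.7  -7.6]
```

```bash
python3 -m handwheel '[0,0,2,0,0,0, -0.4,-0.1,3,0,0,0, -1.5,-0.35,3,0,0,0, -1.5,-0.35,3,0,0,0]'
python3 - <<'E'
from h import *
for n in('scene','top'):
    c=grab(n,n+'9.png')
def z(f,y,x,k):
    a=cv2.imread(f)[y:y+90,x:x+100].astype(float); a=np.clip(255*(a/255)**0.6,0,255).astype(np.uint8); return cv2.resize(a,None,fx=k,fy=k,interpolation=cv2.INTER_CUBIC)
cv2.imwrite('pics/z9.png',z('pics/scene9.png',145,230,6))
E
```

```text
time_s: 15.7
tcp_pos: [0.6698, -0.0899, 0.08]
eef_rot: [-179.8, -2.2, -166.9]
contact_force: [0.3, 0.2, -0.4]
gripper_width: 0.0397
```

View pics/z9.png

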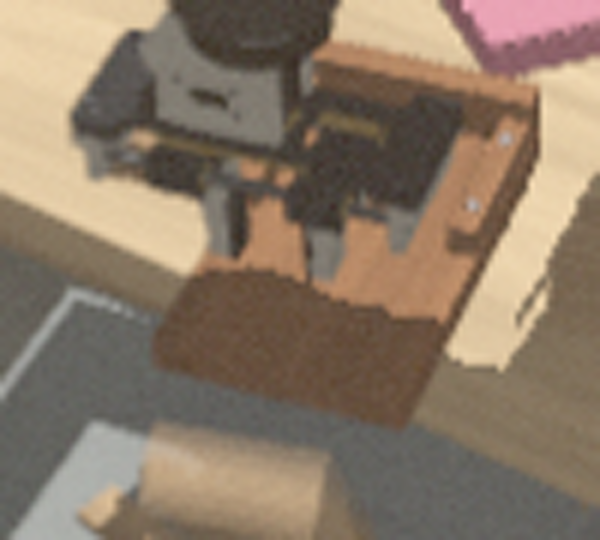

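The deck is empty, and the blank is visible below it at crop (235,480), tipped off and falling or already in the bin. I'll raise the arm clear and check the whole scene.

```bash
python3 -m handwheel '[0,0,2,0,0,0, -1,0,5,0,0,0, -2,0,9,0,0,0, -3,0,12,0,0,0, -3,0,12,0,0,0, -3,0,12,0,0,0, -3,0,12,0,0,0]'
python3 - <<'E'
from h import *
for n in('scene','top'):
    c=grab(n,n+'10.png')
a=cv2.imread('pics/scene10.png'); b=a[195:305,190:335].astype(float); b=np.clip(255*(b/255)**0.6,0,255).astype(np.uint8)
cv2.imwrite('pics/z10.png',cv2.resize(b,None,fx=5,fy=5,interpolation=cv2.INTER_CUBIC))
E
```

```text
time_s: 16.5
tcp_pos: [0.6402, -0.0897, 0.1983]
eef_rot: [-179.8, -2.3, -166.8]
contact_force: [0.2, 0.1, 0.4]
gripper_width: 0.04
```

View pics/z10.png

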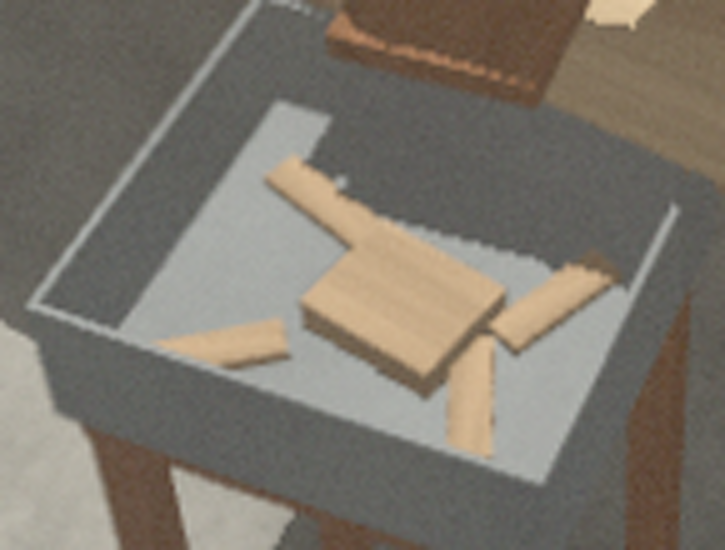

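View pics/scene10.png

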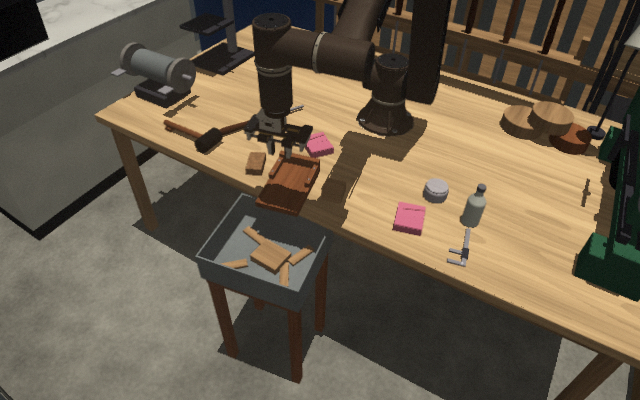

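View pics/top10.png

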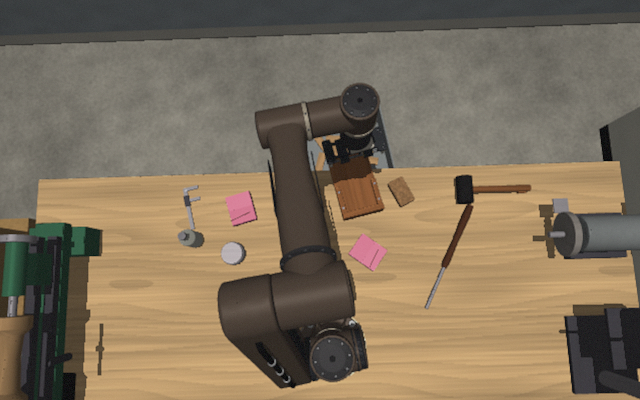

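The blank lies flat in the bin at crop (405,305). But I can't see the sound_blank at its earlier spot in the scene view, (334,190), so I'll check the picture sequence there.

Run:
```python
import cv2,numpy as np
rows=[]
L=[cv2.resize(np.clip(255*(cv2.imread(f'pics/scene{i}.png')[165:225,300:365]/255.)**0.6,0,255).astype(np.uint8),None,fx=4,fy=4,interpolation=cv2.INTER_CUBIC) for i in (0,1,2,3,4,10)]
cv2.imwrite('pics/sb.png',np.vstack([np.hstack(L[:3]),np.hstack(L[3:])]))
```

```text
(no output)
```

View pics/sb.png

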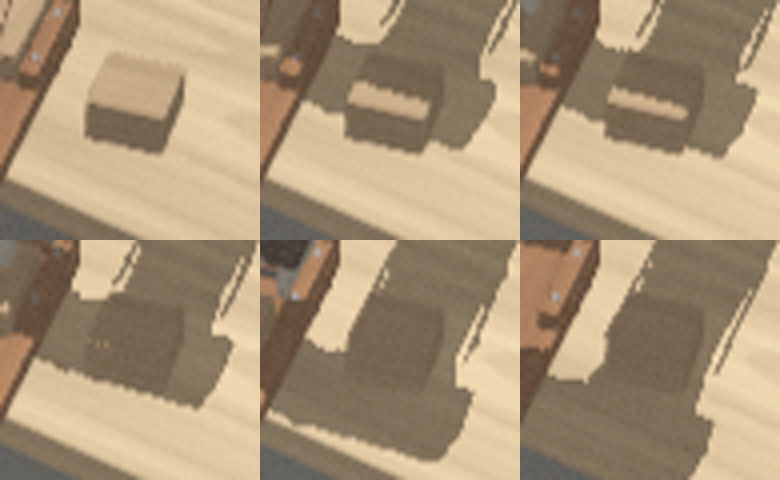

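The sound_blank hasn't moved; it's just in the arm's shadow. Last, I'll measure the blank in the bin and confirm it has settled, then hand in.

```bash
python3 -m handwheel '[0,0,0,0,0,0,0,0,0,0,0,0,0,0,0,0,0,0,0,0,0,0,0,0,0,0,0,0,0,0]'
python3 - <<'E'
from h import *
s=grab('scene','scene11.png'); a=cv2.imread('pics/scene10.png').astype(int)[215:285,205:325];b=cv2.imread('pics/scene11.png').astype(int)[215:285,205:325]
print('bin diff >25:',(abs(a-b).max(2)>25).sum())
P=lambda u,v,z: at(s,190+(u+.5)/5-.5,195+(v+.5)/5-.5,z)
q=[P(302,300,-.128),P(425,375,-.128),P(505,290,-.128),P(375,222,-.128)]
print(np.round(q,3)); print([round(float(np.linalg.norm(q[i]-q[i-1])),3) for i in range(4)])
print('rim',np.round([P(35,305,-.05),P(545,483,-.05),P(675,208,-.05),P(260,0,-.05)],3))
z=load('scene0.png')['img'].astype(int); w=cv2.imread('pics/scene11.png')[:,:,::-1].astype(int)
for n,(x,y) in dict(wax=(436,190),glue=(474,205),caliper=(462,248),mallet=(208,139),cork=(256,163),gouge=(185,131)).items():
    print(n,(abs(z-w)[y-8:y+8,x-8:x+8].max(2)>40).sum())
print(sensors.get_state()['contact_force'],sensors.get_state()['time_s'])
E
```

```text
time_s: 17.1
tcp_pos: [0.6403, -0.0898, 0.198]
eef_rot: [-179.8, -2.3, -166.8]
contact_force: [-0.3, -0.5, 1.2]
gripper_width: 0.0402
bin diff >25: 2
[[ 0.811 -0.109 -0.128]
 [ 0.818 -0.001 -0.128]
 [ 0.729  0.003 -0.128]
 [ 0.727 -0.109 -0.128]]
[0.084, 0.108, 0.089, 0.112]
rim [[ 0.953 -0.207 -0.05 ]
 [ 0.891  0.143 -0.05 ]
 [ 0.662  0.097 -0.05 ]
 [ 0.651 -0.261 -0.05 ]]
wax 0
glue 0
caliper 0
mallet 0
cork 0
gouge 0
[ 0.30686842  0.10861006 -0.77032337] 17.15
```

```bash
python3 -c "
from plant import r
print(r.close_job())"
```

```text
the job is handed in; nothing more can be done
None
```

The split blank is in the scrap bin in one piece, and the job was handed in at about 17 s. I pressed two spread fingertips on top of it and slid it flat out of the pocket. I set the fingers down again once because they had slipped forward by around 8 mm, then slid it over the free end. It tipped off into the bin when I lifted.

**Forces:** the highest pressing force I read was about 14.5 N, and it was mostly around 10 N. The push along the board was about 6 N at most. Forces were only read at the end of each move, so a brief higher peak in between would not show.

**Last checks:**
- **Blank:** it lies inside the bin rim, measuring roughly 87 × 110 mm against the given 92 × 110. It did not move between two pictures 0.6 s apart.
- **Other things on the bench:** the scene view shows no change at the wax tin, glue, caliper, mallet, gouge and sanding block. The sound blank first looked missing, but it is in its old place under the arm's shadow.
- **Robot:** it ended about 0.2 m above the bench, touching nothing.

**What disagreed:** while sliding, the blank turned by about 5°. Near the end, my image estimates of its centre varied by up to 18 mm. Neither affected the outcome.

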